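Stop the board tester, push its tray home, reset the stop button

TASK

The circuit-board tester's tray has been left part-way out. Press the mushroom stop button down until it stays down by itself, then, with the tester stopped, push the tray fully home by its upright tab, and after that turn the button's head clockwise to reset it so that it springs back up. The tray must not be moved while the button is up, and the other things on the bench are to be left alone.

Things in the scene. Friction and masses are not known exactly. Their poses are not given: they have to be found in the camera images.
- stop_top (a point): centre of the top of the stop button's round red mushroom head: 40 mm in diameter, 24 mm high, over a 32 mm wide, 9 mm high collar on a fixed grey box 85 x 85 x 60 mm. Head top 104 mm above the bench when up, 96 mm when latched; underside 20 mm (up) or 12 mm (latched) above the box. Its rim can be gripped across at any yaw. z points up; the axes turn with the head
- stop_press (a joint): depth of the head in m: 0 up, 0.008 fully down. A spring resists with about 4 N, less as it goes down; beyond 5 mm it snaps down and stays down by itself; released before that it springs back up. Press it to the bottom: 8 to 20 N on the head is safe
- stop_turn (a joint): angle of the head in rad: 0 at rest, grows clockwise seen from above, to a stop at 0.9; it cannot turn the other way. Weak spring (0.01 to 0.04 N m) turns it back when let go. When latched down, turning lifts the head by a cam; turned 0.6 rad or more and then let go, it springs up and is reset
- tray_tab (a point): middle of the top edge of the front face of the tray's upright tab, 77 mm above the bench. Tab: aluminium plate 60 mm wide, 6 mm thick, from 30 to 77 mm above the bench. x points level, the way the tray is pushed home (away from the robot, within 35 degrees), y along the tab, z up. Fixed grey base 260 x 150 x 20 mm; a bridge 89 mm high begins 78 mm beyond this face when home
- tray (a joint): how far the tray is out, in m: 0 fully home against its stop, at most 0.085. It slides with about 2.5 N of friction plus 8 N per m/s and stays where it is left
- jar_mid (a point): bystander: small amber jar with a black cap, 44 mm in diameter, 55 mm high, standing; point at its centre
- spare_mid (a point): bystander: spare green circuit board, 90 x 60 mm, lying flat, about 15 mm high with its parts; point near its centre
- spool_mid (a point): bystander: steel-grey solder spool, 56 mm in diameter, 40 mm high, standing; point at its centre
Mind the look-alikes: they are no part of the job. There is more than one size of the part that bears stop_top; the job needs the middle-sized.

How it is judged:
By the outcome, as a careful person would: the job done as asked, in the order asked, and still so for the second after the job is handed in, with the robot touching nothing.
It also fails if it takes over 64 s, if anything falls off the work surface, if the arm or the gripper's body presses on something with over 40 N, if the wrist force passes 120 N, or if a joint passes its speed limit or range.

ROBOT

A 6-joint arm with a two-finger parallel gripper is mounted at the origin on the work surface. World frame = base frame: x ahead of the robot, y to its left, z up, the work surface at z = 0. Lengths are in m, angles in rad, forces in N, time in s.
With the tool pointing down it reaches from about 0.325 to 0.9 m from the base axis. Payload 6.1 kg.
Tool frame: the origin (TCP) lies midway between the tips of the shut fingers; the grasp point (between the pads) lies 19 mm behind it; x points along the fingers, y is the direction in which the jaws open and shut, and the axes are right-handed (so a half turn about x gives the same grasp; the last joint's range is limited). The gripper opens to 87 mm and grips with 3 to 60 N. Pads are 19 mm wide; open, the fingers measure 117 mm over their backs; the gripper's body (75 mm by 190 mm) begins 51 mm behind the grasp point.
Start: joints at [1.213, 0.22, 1.526, -0, 1.395, -0.126], TCP at [0.144, 0.608, 0.223] pointing down, gripper open.
Joint ranges: [-2.98, 2.98], [-0.91, 2.08], [0.09, 2.57], [-1.24, 4.39], [0.2, 2.65], [-2.68, 2.68]. Speed limits (rad/s): [2.57, 2.57, 3.01, 3.14, 3.14, 3.14].

INTERFACE

Orientations are given as a 3x3 rotation matrix whose columns are the frame's x, y, z axes.
In Python, from plant import * gives the robot as it stands.
- The arm moves only by the tool carry_out, never from a script. Its argument "increments" is a list of rows, each an object with "dr": the turn, a rotation vector about the tool's x, y, z in rad, a list of three; "delta_pos": the shift along the tool's x, y, z in cm, a list of three; "grip": the gripper's target within -1 to 1 (fully open at 1, half-way at 0, shut at -1). A call has 1 to 10 rows; each row is the pose to reach, as a shift and turn from the pose commanded when the call began, along the tool's axes at that moment; what a row does not reach only later rows make up. A row lasts 1/8 s, in which the tool goes at most 62.5 mm and 10.7 degrees, less where a joint would pass 70% of its speed; a pose out of reach is approached as far as the arm can. A call with a gripper value outside its range is refused whole. The fingers move at their own pace and stop on an object; "squeeze" is the grip in N (left out, the last holds). Time passes only in rows, so rows that repeat a pose let the fingers close. It gives the time, the measured TCP pose, the force and the opening at its end, in the units of the state.
- sense(): the state, without advancing time (a new reading comes with each control period).
- read_camera(name): name is "scene" or "side" or "wrist"; returns a dict with "image" (480x640x3 uint8, red, green, blue), "range_z" (480x640 float32, m along the optical axis (not along the pixel's ray), 0 where there is no reading), "intrinsics" (3x3 intrinsics, pixels), "position" and "attitude" of the camera in the world; the wrist camera has in their place "hand_eye" (4x4, takes a point from camera to tool coordinates, whose origin is the TCP and whose axes are the tool frame's). Camera axes: x right, y down, z forward; pixel columns grow to the right and rows downward; lengths in m; the calibration is good to about 2 mm. A picture is of the moment at which its call begins: read the wrist's pose just before it.
- close_job(): hands the job in, once; it reports no verdict.
The state is a dict: "t": time; "qpos": joint angles; "qd": joint speeds; "tau": joint torques, N m; "position": TCP position; "ee_rot": TCP orientation; "ft_force": force on the tool from outside, world axes, zero at the start; "ft_torque": the same for the moment, N m; "gripper_width": finger opening in m.
Only numpy, scipy, OpenCV 4.12 (cv2) and the standard library are available. Lean on these libraries where they do the work, as an engineer would, in place of code of your own. Each camera call takes 0.05 s, during which the arm holds its last target. There are 200 camera calls.

## Working session

There is one attempt and no reset: what is moved stays moved. The work goes in short steps, Python scripts to look and compute and a tool call to move; the robot and the scene stay as the last step left them, time stands still between calls to the robot, and variables do not carry over. Pictures are saved under pics/ and viewed, about 8 in all and at most 12, crops included, and the job is handed in when it is done.

Besides the shell and the picture viewer there is one more tool, called after "Request:" as a command line: name --argument value ..., lists and objects as JSON in quotes. carry_out: Moves the arm, as the interface text tells. Its arguments: {"type":"object","properties":{"increments":{"type":"array","items":{"type":"object","properties":{"dr":{"type":"array","items":{"type":"number"}},"delta_pos":{"type":"array","items":{"type":"number"}},"grip":{"type":"number"}}}},"squeeze":{"type":"number"}},"required":["increments"]}

```bash
mkdir -p pics; cat > h.py <<'E'
from plant import *
import numpy as np, cv2
def snap(n):
    s=sense(); c=read_camera(n)
    if n=="wrist":
        T=np.eye(4);T[:3,:3]=s["ee_rot"];T[:3,3]=s["position"]; M=T@np.array(c["hand_eye"])
    else:
        M=np.eye(4);M[:3,:3]=c["attitude"];M[:3,3]=c["position"]
    np.savez(f"{n}.npz",im=c["image"],d=c["range_z"],K=c["intrinsics"],M=M)
    return c["image"]
def cloud(n):
    f=np.load(f"{n}.npz");d=f["d"];K=f["K"];M=f["M"]
    v,u=np.mgrid[:480,:640]
    P=np.stack([(u-K[0,2])/K[0,0]*d,(v-K[1,2])/K[1,1]*d,d],-1)@M[:3,:3].T+M[:3,3]
    P[d==0]=np.nan
    return f["im"],P
def save(p,im,s=1):
    cv2.imwrite(p,cv2.resize(im[...,::-1],None,fx=s,fy=s,interpolation=cv2.INTER_CUBIC))
E
python3 - <<'E'
from h import *
for n in ["scene","side","wrist"]:
    im=snap(n); save(f"pics/{n}0.png",im)
s=sense();print(s["t"],np.round(s["ee_rot"],3),s["ft_force"])
E
```

```text
0.15 [[-0.001  0.23   0.973]
 [-0.001  0.973 -0.23 ]
 [-1.    -0.002 -0.   ]] [0.15017113 0.26510279 0.31409068]
```

View pics/scene0.png

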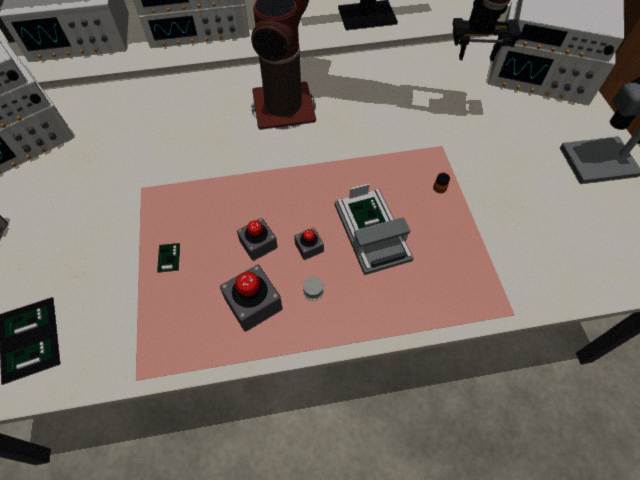

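View pics/side0.png

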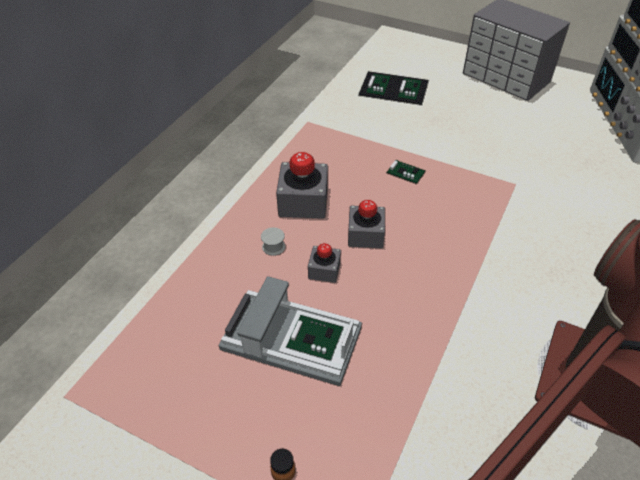

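The scene view shows three stop buttons: the middle-sized one at (255,228), a large one at (247,284) and a small one at (309,236). The tray tab is at about (359,190). In the side view the middle button is at (368,208) and the tab at about (350,340).

```bash
python3 - <<'E'
from h import *
for n,bx,tb in [("scene",(238,210,275,245),(345,180,375,204)),("side",(350,195,385,225),(325,315,365,365))]:
    im,P=cloud(n); i=im.astype(int)
    red=(i[...,0]>110)&(i[...,0]>2.5*i[...,1])
    m=np.zeros(red.shape,bool);m[bx[1]:bx[3],bx[0]:bx[2]]=1
    Q=P[m&red&(P[...,2]>0.07)]; z=np.nanmax(Q[:,2]); print(n,"red",len(Q),np.round(np.percentile(Q,[1,50,99],axis=0),4).tolist(), "ztop",z)
    T=Q[Q[:,2]>np.percentile(Q[:,2],98)-.003]; print(" top mid",(T.min(0)+T.max(0))/2,len(T))
    m[:]=0;m[tb[1]:tb[3],tb[0]:tb[2]]=1
    Q=P[m&(P[...,2]>0.045)&(P[...,2]<.085)]; print(" tab",len(Q),np.round(np.percentile(Q,[1,50,99],axis=0),4).tolist())
    xy=Q[:,:2].astype(np.float32); print(cv2.minAreaRect(xy)); vx=cv2.fitLine(xy,cv2.DIST_HUBER,0,.01,.01).ravel();print(vx)
    # box top
    q=P[bx[1]-10:bx[3]+20,bx[0]-20:bx[2]+20].reshape(-1,3);q=q[(abs(q[:,2]-.06)<.004)];print(" box",cv2.minAreaRect(q[:,:2].astype(np.float32)))
im=cloud("scene")[0];a=cv2.resize(im[170:280,230:430],None,fx=4,fy=4,interpolation=cv2.INTER_CUBIC);save("pics/s1.png",a)
E
```

```text
scene red 108 [[0.55, -0.1707, 0.0969], [0.5681, -0.1534, 0.1038], [0.5847, -0.137, 0.109]] ztop 0.10917120814132786
 top mid [ 0.57222278 -0.1549831   0.10751775] 19
 tab 154 [[0.4614, 0.1399, 0.0456], [0.4677, 0.1691, 0.065], [0.4753, 0.1981, 0.0802]]
((0.48308059573173523, 0.17043523490428925), (0.04316098988056183, 0.05940185487270355), 5.165128231048584)
[ 0.14392473 -0.9895886   0.4673628   0.17030525]
 box ((0.5673369765281677, -0.15389549732208252), (0.0878099650144577, 0.08457454293966293), 22.966699600219727)
side red 137 [[0.5492, -0.1652, 0.0918], [0.5645, -0.1419, 0.1016], [0.5831, -0.1309, 0.1077]] ztop 0.1084068137531431
 top mid [ 0.56485688 -0.14817848  0.10615058] 31
 tab 172 [[0.4579, 0.1424, 0.0466], [0.4629, 0.1771, 0.0737], [0.4711, 0.2025, 0.0803]]
((0.4645395278930664, 0.17230211198329926), (0.006943348329514265, 0.06221301481127739), 8.827666282653809)
[ 0.11794652 -0.99301994  0.46312872  0.16982873]
 box ((0.5652260184288025, -0.1492212861776352), (0.08475203812122345, 0.08779650181531906), 22.91710662841797)
```

View pics/s1.png

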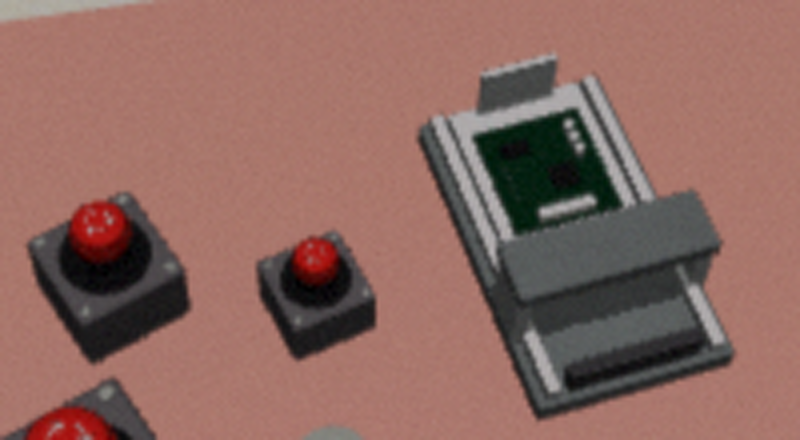

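Both cameras agree. The middle-sized button is at about (0.566, -0.151), and its box measures 85 mm as it should. The tab face is at about (0.463, 0.170), with push direction about (0.99, 0.13). I'll move over there in two halves, with a wrist picture on the way.

Request:
carry_out --increments '[{"delta_pos": [-0.2, -3.2, 2.9], "grip": -1}, {"delta_pos": [-0.4, -6.4, 5.8], "grip": -1}, {"delta_pos": [-0.6, -9.6, 8.7], "grip": -1}, {"delta_pos": [-0.8, -12.8, 11.6], "grip": -1}, {"delta_pos": [-1, -16, 14.5], "grip": -1}, {"delta_pos": [-1.2, -19.2, 17.4], "grip": -1}, {"delta_pos": [-1.4, -22.4, 20.3], "grip": -1}, {"delta_pos": [-1.6, -25.6, 23.2], "grip": -1}, {"delta_pos": [-1.8, -28.8, 26.1], "grip": -1}, {"delta_pos": [-2, -32, 29], "grip": -1}]' --squeeze 20

```text
invalid input
```

```bash
python3 - <<'E'
from h import *
im=snap("wrist"); save("pics/w1.png",im); s=sense()
print(s["t"],s["position"],s["gripper_width"],np.round(s["ee_rot"],3).tolist(),s["qpos"]); M=np.load("wrist.npz")["M"];print(M.round(3))
E
```

```text
0.2 [0.14346744 0.60793499 0.22190829] 0.08685029816696686 [[-0.0, 0.23, 0.973], [-0.001, 0.973, -0.23], [-1.0, -0.001, -0.0]] [ 1.21289522e+00  2.20874686e-01  1.52713258e+00 -3.36020423e-05
  1.39472134e+00 -1.26103378e-01]
[[ 0.229  0.932  0.28   0.066]
 [ 0.973 -0.219 -0.067  0.626]
 [-0.002  0.288 -0.958  0.383]
 [ 0.     0.     0.     1.   ]]
```

View pics/w1.png

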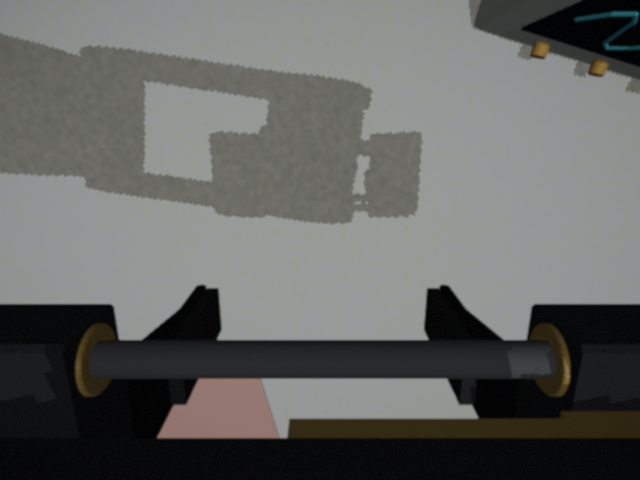

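The move call was refused, probably because `dr` was missing. This wrist picture shows only bench and the gripper's shadow.

Request:
carry_out --increments '[{"dr": [0, 0, 0], "delta_pos": [-0.2, -3.2, 2.9], "grip": -1}, {"dr": [0, 0, 0], "delta_pos": [-0.4, -6.4, 5.8], "grip": -1}, {"dr": [0, 0, 0], "delta_pos": [-0.6, -9.6, 8.7], "grip": -1}, {"dr": [0, 0, 0], "delta_pos": [-0.8, -12.8, 11.6], "grip": -1}, {"dr": [0, 0, 0], "delta_pos": [-1, -16, 14.5], "grip": -1}, {"dr": [0, 0, 0], "delta_pos": [-1.2, -19.2, 17.4], "grip": -1}, {"dr": [0, 0, 0], "delta_pos": [-1.4, -22.4, 20.3], "grip": -1}, {"dr": [0, 0, 0], "delta_pos": [-1.6, -25.6, 23.2], "grip": -1}, {"dr": [0, 0, 0], "delta_pos": [-1.8, -28.8, 26.1], "grip": -1}, {"dr": [0, 0, 0], "delta_pos": [-2, -32, 29], "grip": -1}]' --squeeze 20

```text
t: 1.45
position: [0.3527, 0.229, 0.2427]
ee_rot: [[0.0, 0.23, 0.973], [0.0, 0.973, -0.23], [-1.0, 0.0, 0.0]]
ft_force: [0.9, -0.4, 0.3]
gripper_width: 0.0017
```

Request:
carry_out --increments '[{"dr": [0, 0, 0], "delta_pos": [0, -3.2, 3.2], "grip": -1}, {"dr": [0, 0, 0], "delta_pos": [0, -6.4, 6.4], "grip": -1}, {"dr": [0, 0, 0], "delta_pos": [0, -9.6, 9.6], "grip": -1}, {"dr": [0, 0, 0], "delta_pos": [0, -12.8, 12.8], "grip": -1}, {"dr": [0, 0, 0], "delta_pos": [0, -16, 16], "grip": -1}, {"dr": [0, 0, 0], "delta_pos": [0, -19.2, 19.2], "grip": -1}, {"dr": [0, 0, 0], "delta_pos": [0, -22.4, 22.4], "grip": -1}, {"dr": [0, 0, 0], "delta_pos": [0, -25.6, 25.6], "grip": -1}, {"dr": [0, 0, 0], "delta_pos": [0, -28.8, 28.8], "grip": -1}, {"dr": [0, 0, 0], "delta_pos": [0, -32, 32], "grip": -1}]'

```text
t: 2.7
position: [0.5908, -0.156, 0.2423]
ee_rot: [[-0.0, 0.23, 0.973], [0.0, 0.973, -0.23], [-1.0, 0.0, -0.0]]
ft_force: [0.3, -0.4, -0.2]
gripper_width: 0.0005
```

```bash
cat > m.py <<'E'
from h import *
im=snap("wrist"); s=sense()
print(s["t"],s["position"],s["qpos"].round(3),s["ft_force"])
im,P=cloud("wrist"); i=im.astype(int)
red=(i[...,0]>110)&(i[...,0]>2.5*i[...,1])
n,L,st,c=cv2.connectedComponentsWithStats(red.astype(np.uint8))
for k in range(1,n):
    if st[k,4]<400: continue
    Q=P[(L==k)&(P[...,2]>.05)]; z=np.nanpercentile(Q[:,2],98);T=Q[Q[:,2]>z-.006]
    print(st[k],c[k],"z",z,"circ",cv2.minEnclosingCircle(Q[:,:2].astype(np.float32)),"top mean",T.mean(0).round(4))
q=P.reshape(-1,3);q=q[(abs(q[:,2]-.06)<.004)&(abs(q[:,0]-.566)<.08)&(abs(q[:,1]+.151)<.08)];print("box",cv2.minAreaRect(q[:,:2].astype(np.float32)),np.median(q[:,2]),len(q))
E
python3 m.py; python3 -c "
from h import *
save('pics/w2.png',cloud('wrist')[0])"
```

```text
2.75 [ 0.59244376 -0.16093011  0.24169241] [-0.392  0.181  1.536 -0.002  1.423 -1.728] [-3.28768998 -2.34205522 -0.24318323]
[ 293  164   55   54 1745] [319.32951289 191.08653295] z 0.10488453024002709 circ ((0.5659298300743103, -0.1531664878129959), 0.020876945927739143) top mean [ 0.5651 -0.1529  0.1026]
[487 172  42  41 980] [508.14489796 191.77040816] z 0.08201540847452732 circ ((0.6044042706489563, -0.009032127447426319), 0.016507884487509727) top mean [ 0.6032 -0.0098  0.0799]
box ((0.5666962265968323, -0.1533210575580597), (0.08480511605739594, 0.08481984585523605), 22.883838653564453) 0.05987351372932048 7741
```

View pics/w2.png

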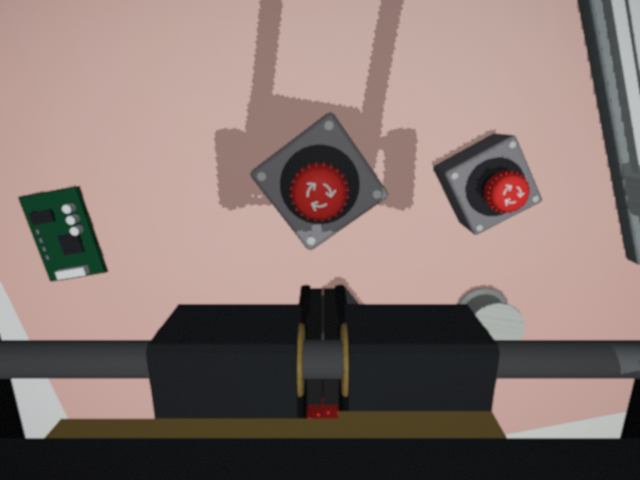

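The wrist view shows the middle button with its three-arrow head at (320,191), the small one at (508,192), the spare board at left and the spool at lower right. The head centre comes out at (0.566, -0.153). I'll move directly above it.

Request:
carry_out --increments '[{"dr": [0, 0, 0], "delta_pos": [1.5, -0.1, -0.6], "grip": -1}, {"dr": [0, 0, 0], "delta_pos": [3, -0.2, -1.2], "grip": -1}, {"dr": [0, 0, 0], "delta_pos": [5, -0.3, -1.8], "grip": -1}, {"dr": [0, 0, 0], "delta_pos": [7, -0.3, -2.5], "grip": -1}, {"dr": [0, 0, 0], "delta_pos": [9, -0.3, -2.5], "grip": -1}, {"dr": [0, 0, 0], "delta_pos": [10.5, -0.3, -2.5], "grip": -1}, {"dr": [0, 0, 0], "delta_pos": [11, -0.3, -2.5], "grip": -1}, {"dr": [0, 0, 0], "delta_pos": [11, -0.3, -2.5], "grip": -1}, {"dr": [0, 0, 0], "delta_pos": [11, -0.3, -2.5], "grip": -1}, {"dr": [0, 0, 0], "delta_pos": [11, -0.3, -2.5], "grip": -1}]'

```text
t: 4.0
position: [0.5658, -0.1522, 0.1333]
ee_rot: [[0.001, 0.23, 0.973], [-0.001, 0.973, -0.23], [-1.0, -0.0, 0.001]]
ft_force: [-0.6, -0.8, -1.0]
gripper_width: 0.0003
```

```bash
python3 m.py; python3 -c "
from plant import *
s=sense();print(s['ft_force'],s['position'])"
```

```text
4.05 [ 0.56565286 -0.15211269  0.13320398] [-0.397  0.206  1.717  0.     1.217 -1.736] [ 0.38289659 -0.09745963 -0.21839048]
[ 280  238   84   66 3078] [321.3460039 268.3648473] z 0.10453586531527141 circ ((0.5666459798812866, -0.15606431663036346), 0.024412082508206367) top mean [ 0.5596 -0.1519  0.1023]
[ 558  242   61   56 1905] [589.45144357 269.98582677] z 0.08177922485571461 circ ((0.6039914488792419, -0.009052918292582035), 0.01659020222723484) top mean [ 0.6018 -0.0105  0.0798]
box ((0.5661195516586304, -0.15347744524478912), (0.08417777717113495, 0.08478180319070816), 22.871139526367188) 0.059914198476545166 12179
[ 0.38289659 -0.09745963 -0.21839048] [ 0.56565286 -0.15211269  0.13320398]
```

Box and head centre agree with the TCP to within 1 mm. Pressing.

Request:
carry_out --increments '[{"dr": [0, 0, 0], "delta_pos": [0.8, -0.1, 0], "grip": -1}, {"dr": [0, 0, 0], "delta_pos": [1.6, -0.1, 0], "grip": -1}, {"dr": [0, 0, 0], "delta_pos": [2.3, -0.1, 0], "grip": -1}, {"dr": [0, 0, 0], "delta_pos": [2.8, -0.1, 0], "grip": -1}, {"dr": [0, 0, 0], "delta_pos": [3.1, -0.1, 0], "grip": -1}, {"dr": [0, 0, 0], "delta_pos": [3.3, -0.1, 0], "grip": -1}, {"dr": [0, 0, 0], "delta_pos": [3.5, -0.1, 0], "grip": -1}, {"dr": [0, 0, 0], "delta_pos": [3.6, -0.1, 0], "grip": -1}, {"dr": [0, 0, 0], "delta_pos": [3.6, -0.1, 0], "grip": -1}]'

```text
t: 5.18
position: [0.5651, -0.1529, 0.0966]
ee_rot: [[0.0, 0.23, 0.973], [-0.0, 0.973, -0.23], [-1.0, -0.0, 0.0]]
ft_force: [-0.0, -0.4, 0.9]
gripper_width: 0.0006
```

Probably snapped down. A further small push to seat it firmly.

Request:
carry_out --increments '[{"dr": [0, 0, 0], "delta_pos": [0.1, 0, 0], "grip": -1}, {"dr": [0, 0, 0], "delta_pos": [0.1, 0, 0], "grip": -1}, {"dr": [0, 0, 0], "delta_pos": [0.15, 0, 0], "grip": -1}, {"dr": [0, 0, 0], "delta_pos": [0.15, 0, 0], "grip": -1}]'

```text
t: 5.68
position: [0.5653, -0.153, 0.0962]
ee_rot: [[0.001, 0.23, 0.973], [-0.0, 0.973, -0.23], [-1.0, -0.0, 0.001]]
ft_force: [-3.1, 0.8, 8.1]
gripper_width: 0.0005
```

Request:
carry_out --increments '[{"dr": [0, 0, 0], "delta_pos": [0.05, 0, 0], "grip": -1}, {"dr": [0, 0, 0], "delta_pos": [0.05, 0, 0], "grip": -1}, {"dr": [0, 0, 0], "delta_pos": [0.05, 0, 0], "grip": -1}]'

```text
t: 6.05
position: [0.5653, -0.153, 0.0962]
ee_rot: [[0.001, 0.23, 0.973], [-0.0, 0.973, -0.23], [-1.0, -0.0, 0.001]]
ft_force: [-5.5, 1.6, 11.3]
gripper_width: 0.0004
```

Bottomed at z = 0.096 with 11 N. Now lifting off and checking that it stays down.

Request:
carry_out --increments '[{"dr": [0, 0, 0], "delta_pos": [-1, 0, 0], "grip": -1}, {"dr": [0, 0, 0], "delta_pos": [-2.5, 0, 0], "grip": -1}, {"dr": [0, 0, 0], "delta_pos": [-5, 0, 0.5], "grip": -1}, {"dr": [0, 0, 0], "delta_pos": [-8, 0, 1], "grip": -1}, {"dr": [0, 0, 0], "delta_pos": [-11, 0, 1.5], "grip": -1}, {"dr": [0, 0, 0], "delta_pos": [-13, 0, 2], "grip": -1}, {"dr": [0, 0, 0], "delta_pos": [-14.5, 0, 2.5], "grip": -1}, {"dr": [0, 0, 0], "delta_pos": [-14.5, 0, 2.5], "grip": -1}, {"dr": [0, 0, 0], "delta_pos": [-14.5, 0, 2.5], "grip": -1}]'

```text
t: 7.18
position: [0.5887, -0.1584, 0.2384]
ee_rot: [[-0.002, 0.23, 0.973], [0.001, 0.973, -0.23], [-1.0, 0.0, -0.002]]
ft_force: [1.0, 0.3, -0.3]
gripper_width: 0.0003
```

```bash
python3 m.py
```

```text
7.225 [ 0.58854838 -0.15833801  0.23813026] [-0.392  0.176  1.549 -0.     1.42  -1.731] [-0.64449767  0.38638823 -0.63107455]
[ 298  166   53   53 1677] [322.87060227 192.27787716] z 0.09668308104145094 circ ((0.5646227598190308, -0.1524532586336136), 0.02019398659467697) top mean [ 0.565  -0.153   0.0945]
[ 492  174   43   42 1022] [513.06164384 194.68493151] z 0.08188750667192773 circ ((0.6044434309005737, -0.008297808468341827), 0.01662071980535984) top mean [ 0.6031 -0.0099  0.0798]
box ((0.5666623115539551, -0.15334880352020264), (0.08479972183704376, 0.08478165417909622), 22.88005828857422) 0.059857593297444445 7955
```

The head stays at 96.7 mm, so it is latched. Moving to view the tab, turning to the tray's direction.

Request:
carry_out --increments '[{"dr": [-0.04, 0, 0], "delta_pos": [0, 3.2, -2.2], "grip": -1}, {"dr": [-0.08, 0, 0], "delta_pos": [0, 6.4, -4.4], "grip": -1}, {"dr": [-0.12, 0, 0], "delta_pos": [0, 9.6, -6.6], "grip": -1}, {"dr": [-0.16, 0, 0], "delta_pos": [0, 12.8, -8.8], "grip": -1}, {"dr": [-0.2, 0, 0], "delta_pos": [0, 16, -11], "grip": -1}, {"dr": [-0.24, 0, 0], "delta_pos": [0, 19.2, -13.2], "grip": -1}, {"dr": [-0.28, 0, 0], "delta_pos": [0, 22.4, -15.4], "grip": -1}, {"dr": [-0.32, 0, 0], "delta_pos": [0, 25.6, -17.6], "grip": -1}, {"dr": [-0.36, 0, 0], "delta_pos": [0, 28.5, -19.9], "grip": -1}, {"dr": [-0.36, 0, 0], "delta_pos": [0, 28.5, -19.9], "grip": -1}]'

```text
t: 8.48
position: [0.4595, 0.1662, 0.2385]
ee_rot: [[-0.002, -0.131, 0.991], [0.0, 0.991, 0.131], [-1.0, 0.0, -0.002]]
ft_force: [0.5, -0.1, -0.4]
gripper_width: 0.0004
```

```bash
python3 - <<'E'
from h import *
snap("wrist");im=snap("wrist"); s=sense()
print(s["t"],s["position"],np.round(s["ee_rot"],3).tolist())
im,P=cloud("wrist");save("pics/w3.png",im)
m=(abs(P[...,0]-.463)<.05)&(abs(P[...,1]-.17)<.06)
Q=P[m&(P[...,2]>.066)&(P[...,2]<.084)];print(len(Q),Q.mean(0),np.median(Q[:,2]),cv2.minAreaRect(Q[:,:2].astype(np.float32)));print(cv2.fitLine(Q[:,:2].astype(np.float32),cv2.DIST_HUBER,0,.01,.01).ravel())
Q=P[(abs(P[...,2]-.089)<.004)&(P[...,0]>.5)&(P[...,1]>.03)];print("bridge",len(Q),cv2.minAreaRect(Q[:,:2].astype(np.float32)) if len(Q) else 0)
E
```

```text
8.575 [0.46070677 0.16431643 0.23883469] [[-0.001, -0.129, 0.992], [-0.001, 0.992, 0.129], [-1.0, -0.001, -0.001]]
736 [0.46407181 0.16980192 0.07484882] 0.07617673049808829 ((0.46484798192977905, 0.16969582438468933), (0.006613582372665405, 0.059573590755462646), 8.569150924682617)
[ 0.12798983 -0.99177545  0.46400407  0.16818716]
bridge 458 ((0.6254363059997559, 0.1863163560628891), (0.02517675794661045, 0.027765436097979546), 8.828364372253418)
```

View pics/w3.png

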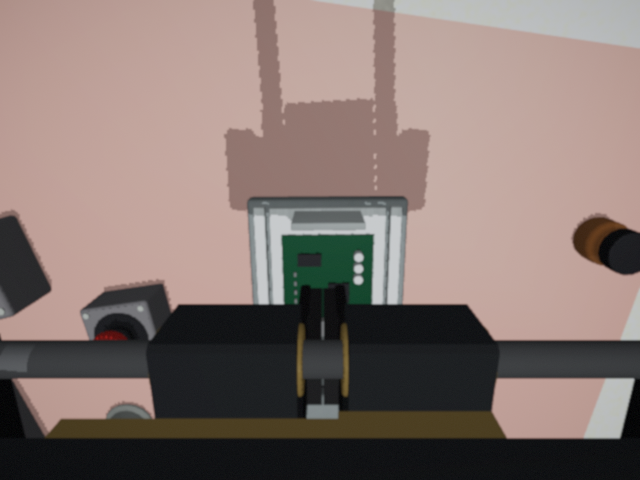

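The tab is at (323,217) in the wrist view, seen from above, with its middle at (0.4645, 0.1697), 76 mm high and angled 8.6°. It needs pushing about 75 mm. I'll go down on the robot side of it.

Request:
carry_out --increments '[{"dr": [-0.02, 0, 0], "delta_pos": [0, 0.2, -1.5], "grip": -1}, {"dr": [-0.02, 0, 0], "delta_pos": [1, 0.4, -3.4], "grip": -1}, {"dr": [-0.02, 0, 0], "delta_pos": [4, 0.4, -3.4], "grip": -1}, {"dr": [-0.02, 0, 0], "delta_pos": [8, 0.4, -3.4], "grip": -1}, {"dr": [-0.02, 0, 0], "delta_pos": [12, 0.4, -3.4], "grip": -1}, {"dr": [-0.02, 0, 0], "delta_pos": [15, 0.4, -3.4], "grip": -1}, {"dr": [-0.02, 0, 0], "delta_pos": [17.5, 0.4, -3.4], "grip": -1}, {"dr": [-0.02, 0, 0], "delta_pos": [19, 0.4, -3.4], "grip": -1}, {"dr": [-0.02, 0, 0], "delta_pos": [19, 0.4, -3.4], "grip": -1}, {"dr": [-0.02, 0, 0], "delta_pos": [19, 0.4, -3.4], "grip": -1}]'

```text
t: 9.82
position: [0.4277, 0.1641, 0.0505]
ee_rot: [[0.001, -0.147, 0.989], [0.0, 0.989, 0.147], [-1.0, 0.0, 0.002]]
ft_force: [0.6, -0.4, 0.2]
gripper_width: 0.0002
```

Request:
carry_out --increments '[{"dr": [0, 0, 0], "delta_pos": [0, 0, 1], "grip": -1}, {"dr": [0, 0, 0], "delta_pos": [0, 0, 1.8], "grip": -1}, {"dr": [0, 0, 0], "delta_pos": [0, 0, 2.3], "grip": -1}, {"dr": [0, 0, 0], "delta_pos": [0, 0, 2.9], "grip": -1}, {"dr": [0, 0, 0], "delta_pos": [0, 0, 3.6], "grip": -1}, {"dr": [0, 0, 0], "delta_pos": [0, 0, 4.4], "grip": -1}, {"dr": [0, 0, 0], "delta_pos": [0, 0, 5.2], "grip": -1}, {"dr": [0, 0, 0], "delta_pos": [0, 0, 6], "grip": -1}, {"dr": [0, 0, 0], "delta_pos": [0, 0, 6.8], "grip": -1}, {"dr": [0, 0, 0], "delta_pos": [0, 0, 7.6], "grip": -1}]'

```text
t: 11.08
position: [0.5024, 0.1752, 0.0493]
ee_rot: [[-0.0, -0.148, 0.989], [-0.0, 0.989, 0.148], [-1.0, -0.0, -0.0]]
ft_force: [-2.4, -3.1, -1.3]
gripper_width: 0.0005
```

```bash
cat > t.py <<'E'
from h import *
s=sense();print(s["t"],s["position"],s["ft_force"]);d=np.array([.9888,.149])
for n in ["scene","side"]:
    im=snap(n);im,P=cloud(n)
    a=(P[...,:2]-[.4645,.1697])@d; b=(P[...,:2]-[.4645,.1697])@[-d[1],d[0]]
    m=(abs(b)<.05)&(P[...,2]>.084)&(P[...,2]<.094)&(a>.05)&(a<.3)
    t=(abs(b)>.012)&(abs(b)<.028)&(P[...,2]>.055)&(P[...,2]<.082)&(a<np.percentile(a[m],1)-.01)&(a>-.02)
    print(n,"bridge a",np.percentile(a[m],[1,50,99]).round(4),"tab a",t.sum(),np.percentile(a[t],[2,50,98]).round(4))
E
python3 t.py
```

```text
11.075 [0.50239954 0.17524541 0.04931154] [-2.36589249 -3.11487047 -1.27607813]
scene bridge a [0.1511 0.1775 0.2011] tab a 56 [0.0496 0.0543 0.0576]
side bridge a [0.1494 0.1731 0.1982] tab a 1 [0.0485 0.0485 0.0485]
```

The bridge front is about 150 mm beyond the tab's starting position, so home is about 24 mm further. Continuing slowly.

Request:
carry_out --increments '[{"dr": [0, 0, 0], "delta_pos": [0, 0, 0.6], "grip": -1}, {"dr": [0, 0, 0], "delta_pos": [0, 0, 1.2], "grip": -1}, {"dr": [0, 0, 0], "delta_pos": [0, 0, 1.6], "grip": -1}, {"dr": [0, 0, 0], "delta_pos": [0, 0, 1.9], "grip": -1}, {"dr": [0, 0, 0], "delta_pos": [0, 0, 2.1], "grip": -1}, {"dr": [0, 0, 0], "delta_pos": [0, 0, 2.2], "grip": -1}]'

```text
t: 11.92
position: [0.524, 0.1786, 0.0496]
ee_rot: [[0.0, -0.148, 0.989], [0.0, 0.989, 0.148], [-1.0, 0.0, 0.0]]
ft_force: [-3.0, 0.3, 1.8]
gripper_width: 0.0003
```

Request:
carry_out --increments '[{"dr": [0, 0, 0], "delta_pos": [0, 0, 0.1], "grip": -1}, {"dr": [0, 0, 0], "delta_pos": [0, 0, 0.2], "grip": -1}, {"dr": [0, 0, 0], "delta_pos": [0, 0, 0.2], "grip": -1}]'

```text
t: 12.3
position: [0.5251, 0.1788, 0.0495]
ee_rot: [[-0.002, -0.148, 0.989], [-0.0, 0.989, 0.148], [-1.0, -0.0, -0.002]]
ft_force: [-5.8, 0.2, 4.7]
gripper_width: 0.0007
```

Request:
carry_out --increments '[{"dr": [0, 0, 0], "delta_pos": [0, 0, 0.1], "grip": -1}, {"dr": [0, 0, 0], "delta_pos": [0, 0, 0.1], "grip": -1}, {"dr": [0, 0, 0], "delta_pos": [0, 0, 0.1], "grip": -1}]'

```text
t: 12.68
position: [0.5251, 0.1788, 0.0494]
ee_rot: [[-0.004, -0.148, 0.989], [-0.001, 0.989, 0.148], [-1.0, -0.0, -0.004]]
ft_force: [-9.7, -2.0, 6.3]
gripper_width: 0.0005
```

Request:
carry_out --increments '[{"dr": [0, 0, 0], "delta_pos": [0, 0, 0.1], "grip": -1}, {"dr": [0, 0, 0], "delta_pos": [0, 0, 0.1], "grip": -1}, {"dr": [0, 0, 0], "delta_pos": [0, 0, 0.1], "grip": -1}]'

```text
t: 13.05
position: [0.5251, 0.1788, 0.0493]
ee_rot: [[-0.006, -0.148, 0.989], [-0.001, 0.989, 0.148], [-1.0, -0.0, -0.006]]
ft_force: [-13.4, -2.1, 10.2]
gripper_width: 0.0005
```

Position is fixed at 13 N, so the tray is against its stop. Backing off and rising.

Request:
carry_out --increments '[{"dr": [0, 0, 0], "delta_pos": [0, 0, -1.5], "grip": -1}, {"dr": [0, 0, 0], "delta_pos": [0, 0, -3.5], "grip": -1}, {"dr": [0, 0, 0], "delta_pos": [-2, 0, -5], "grip": -1}, {"dr": [0, 0, 0], "delta_pos": [-6, 0, -5], "grip": -1}, {"dr": [0, 0, 0], "delta_pos": [-10, 0, -5], "grip": -1}, {"dr": [0, 0, 0], "delta_pos": [-14, 0, -5], "grip": -1}, {"dr": [0, 0, 0], "delta_pos": [-17, 0, -5], "grip": -1}, {"dr": [0, 0, 0], "delta_pos": [-19, 0, -5], "grip": -1}, {"dr": [0, 0, 0], "delta_pos": [-19, 0, -5], "grip": -1}, {"dr": [0, 0, 0], "delta_pos": [-19, 0, -5], "grip": -1}]'

```text
t: 14.3
position: [0.4781, 0.1717, 0.2385]
ee_rot: [[-0.001, -0.148, 0.989], [-0.0, 0.989, 0.148], [-1.0, -0.0, -0.001]]
ft_force: [0.7, -1.4, -0.9]
gripper_width: 0.0004
```

```bash
python3 t.py; python3 - <<'E'
from h import *
im,P=cloud("side"); i=im.astype(int)
red=(i[...,0]>110)&(i[...,0]>2.5*i[...,1])&(P[...,2]>.05)
n,L,st,c=cv2.connectedComponentsWithStats(red.astype(np.uint8))
for k in range(1,n):
    if st[k,4]>60:
        Q=P[L==k];print(c[k],np.percentile(Q,[2,50,98],axis=0).round(3).tolist())
E
```

```text
14.3 [0.47807491 0.17168212 0.23851541] [ 0.70728844 -1.41499053 -0.92938167]
scene bridge a [0.151  0.1764 0.201 ] tab a 62 [0.0727 0.0771 0.0795]
side bridge a [0.1489 0.1729 0.1987] tab a 74 [0.071  0.0726 0.0772]
[301.69459459 164.18378378] [[0.726, -0.203, 0.119], [0.746, -0.169, 0.141], [0.777, -0.155, 0.149]]
```

Tab face to bridge is 78 mm, so the tray is home. Back to the button, opening the gripper.

Request:
carry_out --increments '[{"dr": [0, 0, 0], "delta_pos": [0, -4, 0.4], "grip": -1}, {"dr": [0, 0, 0], "delta_pos": [0, -8, 0.9], "grip": -1}, {"dr": [0, 0, 0], "delta_pos": [0, -12, 1.4], "grip": -1}, {"dr": [0, 0, 0], "delta_pos": [0, -16, 1.9], "grip": -1}, {"dr": [0, 0, 0], "delta_pos": [0, -20, 2.4], "grip": 1}, {"dr": [0, 0, 0], "delta_pos": [0, -24, 2.9], "grip": 1}, {"dr": [0, 0, 0], "delta_pos": [0, -28, 3.4], "grip": 1}, {"dr": [0, 0, 0], "delta_pos": [0, -31.5, 3.8], "grip": 1}, {"dr": [0, 0, 0], "delta_pos": [0, -33.4, 3.8], "grip": 1}, {"dr": [0, 0, 0], "delta_pos": [0, -33.4, 3.8], "grip": 1}]'

```text
t: 15.65
position: [0.5648, -0.1535, 0.2386]
ee_rot: [[-0.002, -0.146, 0.989], [0.001, 0.989, 0.146], [-1.0, 0.001, -0.001]]
ft_force: [-0.2, 1.7, -0.8]
gripper_width: 0.0525
```

```bash
python3 m.py;python3 m.py|head -2
```

```text
15.7 [ 0.56478419 -0.15255322  0.23882389] [-3.990e-01  1.160e-01  1.614e+00  1.000e-03  1.413e+00 -2.117e+00] [ 0.30944303  0.36618362 -0.06294105]
[ 299  203   48   50 1539] [322.41650422 226.59519168] z 0.09670401904409301 circ ((0.5720239281654358, -0.15208619832992554), 0.02465829811990261) top mean [ 0.5655 -0.1534  0.0945]
[467 271  39  34 781] [486.20742638 287.8553137 ] z 0.08243610922737152 circ ((0.5664156675338745, -0.06061432138085365), 0.07758332788944244) top mean [ 0.6002 -0.0129  0.0849]
box ((0.5664222240447998, -0.1533331573009491), (0.08480142056941986, 0.08477744460105896), 22.836259841918945) 0.05987538933489173 7435
15.75 [ 0.56486735 -0.15197869  0.2390618 ] [-3.980e-01  1.160e-01  1.614e+00  1.000e-03  1.413e+00 -2.117e+00] [-0.48743707  0.23601721  0.51007489]
[ 297  202   49   50 1515] [321.09768977 226.17557756] z 0.09668310651370045 circ ((0.5719000697135925, -0.1536203920841217), 0.02469848468899727) top mean [ 0.5655 -0.1535  0.0946]
```

Request:
carry_out --increments '[{"dr": [0, 0, 0], "delta_pos": [1, -0.1, 0.1], "grip": 1}, {"dr": [0, 0, 0], "delta_pos": [3, -0.1, 0.1], "grip": 1}, {"dr": [0, 0, 0], "delta_pos": [5, -0.1, 0.1], "grip": 1}, {"dr": [0, 0, 0], "delta_pos": [8, -0.1, 0.1], "grip": 1}, {"dr": [0, 0, 0], "delta_pos": [11, -0.1, 0.1], "grip": 1}, {"dr": [0, 0, 0], "delta_pos": [13.5, -0.1, 0.1], "grip": 1}, {"dr": [0, 0, 0], "delta_pos": [15.5, -0.1, 0.1], "grip": 1}, {"dr": [0, 0, 0], "delta_pos": [16.8, -0.1, 0.1], "grip": 1}, {"dr": [0, 0, 0], "delta_pos": [16.8, -0.1, 0.1], "grip": 1}, {"dr": [0, 0, 0], "delta_pos": [16.8, -0.1, 0.1], "grip": 1}]'

```text
t: 17.0
position: [0.5671, -0.1541, 0.0725]
ee_rot: [[0.002, -0.148, 0.989], [-0.001, 0.989, 0.148], [-1.0, -0.001, 0.001]]
ft_force: [0.2, -0.1, 1.0]
gripper_width: 0.0869
```

Request:
carry_out --increments '[{"dr": [0, 0, 0], "delta_pos": [0, 0, 0], "grip": -1}, {"dr": [0, 0, 0], "delta_pos": [0, 0, 0], "grip": -1}, {"dr": [0, 0, 0], "delta_pos": [0, 0, 0], "grip": -1}, {"dr": [0, 0, 0], "delta_pos": [0, 0, 0], "grip": -1}, {"dr": [0, 0, 0], "delta_pos": [0, 0, 0], "grip": -1}, {"dr": [0, 0, 0], "delta_pos": [0, 0, 0], "grip": -1}]' --squeeze 12

```text
t: 17.75
position: [0.5663, -0.1533, 0.0716]
ee_rot: [[-0.0, -0.148, 0.989], [0.001, 0.989, 0.148], [-1.0, 0.001, -0.0]]
ft_force: [-0.7, 3.5, -0.2]
gripper_width: 0.0399
```

Gripped at 39.9 mm. Clockwise seen from above is + about tool x (down).

Request:
carry_out --increments '[{"dr": [0.09, 0, 0], "delta_pos": [0, 0, 0], "grip": -1}, {"dr": [0.18, 0, 0], "delta_pos": [-0.05, 0, 0], "grip": -1}, {"dr": [0.27, 0, 0], "delta_pos": [-0.1, 0, 0], "grip": -1}, {"dr": [0.36, 0, 0], "delta_pos": [-0.15, 0, 0], "grip": -1}]'

```text
t: 18.25
position: [0.5662, -0.1529, 0.073]
ee_rot: [[-0.0, 0.213, 0.977], [0.001, 0.977, -0.213], [-1.0, 0.001, -0.001]]
ft_force: [-0.5, 3.7, 2.4]
gripper_width: 0.0396
```

Request:
carry_out --increments '[{"dr": [0.09, 0, 0], "delta_pos": [-0.05, 0, 0], "grip": -1}, {"dr": [0.18, 0, 0], "delta_pos": [-0.1, 0, 0], "grip": -1}, {"dr": [0.27, 0, 0], "delta_pos": [-0.15, 0, 0], "grip": -1}, {"dr": [0.36, 0, 0], "delta_pos": [-0.2, 0, 0], "grip": -1}, {"dr": [0.42, 0, 0], "delta_pos": [-0.2, 0, 0], "grip": -1}, {"dr": [0.42, 0, 0], "delta_pos": [-0.2, 0, 0], "grip": -1}]'

```text
t: 19.0
position: [0.5665, -0.1526, 0.0757]
ee_rot: [[-0.0, 0.591, 0.807], [0.002, 0.807, -0.591], [-1.0, 0.001, -0.001]]
ft_force: [-2.3, 5.3, 6.5]
gripper_width: 0.0399
```

```bash
python3 -c "
from h import *
s=sense();R=s['ee_rot'];print(s['t'],s['position'],np.arctan2(R[1,1],R[0,1]),s['ft_force'],s['ft_torque'],s['gripper_width'])
save('pics/w4.png',snap('wrist'))"
```

```text
19.0 [ 0.56645069 -0.15258241  0.07574768] 0.9388003087737103 [-2.26568591  5.33000401  6.45423315] [0.78913399 0.37117495 0.10803827] 0.03989005185937525
```

View pics/w4.png

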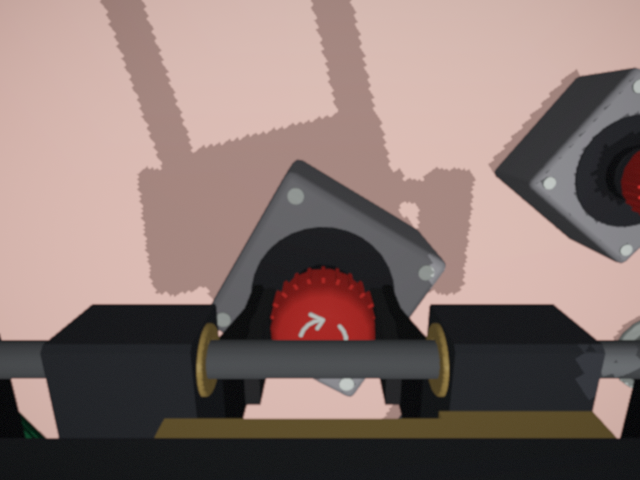

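Turned 0.78 rad with the head held between the fingers (head at (323,320)). Now releasing and lifting.

Request:
carry_out --increments '[{"dr": [0, 0, 0], "delta_pos": [0, 0, 0], "grip": 1}, {"dr": [0, 0, 0], "delta_pos": [0, 0, 0], "grip": 1}, {"dr": [0, 0, 0], "delta_pos": [0, 0, 0], "grip": 1}, {"dr": [0, 0, 0], "delta_pos": [0, 0, 0], "grip": 1}, {"dr": [0, 0, 0], "delta_pos": [-1, 0, 0], "grip": 1}, {"dr": [0, 0, 0], "delta_pos": [-4, 0, 0], "grip": 1}, {"dr": [0, 0, 0], "delta_pos": [-8, 0, 0], "grip": 1}, {"dr": [0, 0, 0], "delta_pos": [-12, 0, 0], "grip": 1}, {"dr": [0, 0, 0], "delta_pos": [-16, 0, 0], "grip": 1}, {"dr": [0, 0, 0], "delta_pos": [-16, 0, 0], "grip": 1}]'

```text
t: 20.3
position: [0.5688, -0.1548, 0.2406]
ee_rot: [[0.008, 0.591, 0.807], [-0.004, 0.807, -0.591], [-1.0, 0.002, 0.009]]
ft_force: [0.4, 0.3, 0.2]
gripper_width: 0.087
```

```bash
python3 m.py; python3 t.py; python3 -c "
from h import *
save('pics/s5.png',cloud('scene')[0])"
```

```text
20.35 [ 0.56752195 -0.15433862  0.23787398] [-0.4    0.119  1.612 -0.     1.405 -1.339] [-0.12704795  1.06279967 -1.2630626 ]
[ 487  121   41   43 1021] [506.48481881 141.82859941] z 0.0820497545646034 circ ((0.6038689017295837, -0.009301707148551941), 0.016253508627414703) top mean [ 0.6033 -0.0091  0.08  ]
[ 299  196   53   50 1505] [323.05249169 219.6013289 ] z 0.10481089331050089 circ ((0.5693238377571106, -0.15100958943367004), 0.02194485440850258) top mean [ 0.5655 -0.1524  0.1028]
box ((0.5668007731437683, -0.15335580706596375), (0.08488517999649048, 0.08490291237831116), 22.87065315246582) 0.05992283664763742 7352
20.35 [ 0.56752195 -0.15433862  0.23787398] [-0.12704795  1.06279967 -1.2630626 ]
scene bridge a [0.1505 0.1768 0.201 ] tab a 62 [0.0718 0.0773 0.0811]
side bridge a [0.1492 0.1731 0.1986] tab a 71 [0.071  0.0727 0.0774]
```

View pics/s5.png

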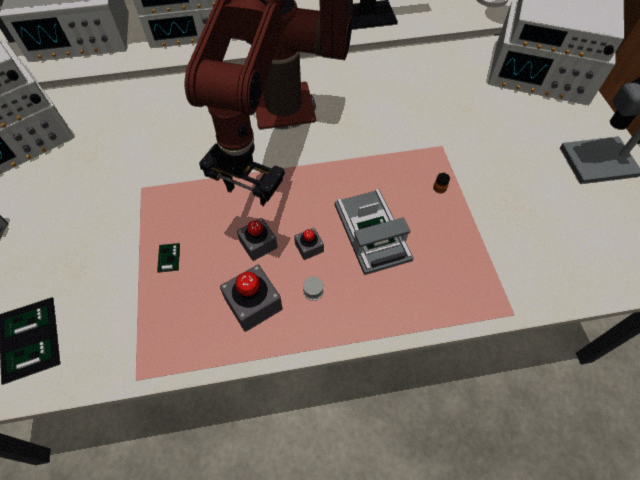

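The head is back up at 104.8 mm. In the scene view the tray is home (tab about (365,205)), the bystanders haven't moved and the arm is clear. Handing in.

```bash
python3 -c "
from plant import *
print(close_job())"
```

```text
the job is handed in; nothing more can be done
None
```

The job is done in the order asked and handed in at about 20 s of robot time; no verdict was reported.

- **Press:** I pushed the middle-sized stop button to the bottom with about 11 N. With the gripper lifted off, the head stayed down, measuring 96.7 mm against 104.9 mm before.
- **Tray:** I pushed it by its tab until it stopped moving at about 13 N. The tab face then measured about 78 mm from the bridge, which is the home distance.
- **Reset:** I gripped the head at 39.9 mm and turned it 0.78 rad clockwise. When let go, it sprang back up to 104.8 mm.

**Last checks:** the button was up, the tray home and the gripper open and about 13 cm above the head. By eye, the jar, spare board, spool and other two buttons looked unmoved in the last scene picture; I did not measure them.

My first move call was refused, probably because it lacked the turn field, and nothing moved. No check failed or disagreed beyond the 2–3 mm difference between cameras.

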